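Register a laundry-soap bar in the shop's cutting board

ROBOT

A 6-joint arm with a two-finger parallel gripper is mounted at the origin on the work surface. World frame = base frame: x ahead of the robot, y to its left, z up, the work surface at z = 0. Lengths are in mm, angles in rad, forces in N, time in s.
With the tool pointing down it reaches from about 300 to 825 mm from the base axis. Payload 5.4 kg.
Tool frame: the origin (TCP) lies at the very end of the fingers, on their centre line; the grasp point (between the pads) lies 19 mm behind it; z points along the fingers, y is the line along which they close (so a half turn about z gives the same grasp; the last joint's range is limited). The gripper opens to 92 mm and grips with 3 to 60 N. Pads are 20 mm wide; open, the fingers measure 128 mm over their backs; the gripper's body (75 mm by 189 mm) begins 69 mm behind the grasp point.
Start: joints at [-1.556, 0.158, 1.597, -0, 1.386, -0.21], TCP at [128.151, -560.521, 214.601] pointing down, gripper open.
Joint ranges: [-2.91, 2.91], [-0.94, 2.29], [0.18, 2.7], [-1.29, 4.43], [0.17, 2.64], [-3, 3]. Speed limits (rad/s): [2.57, 2.57, 3.14, 3.14, 3.14, 3.14].

INTERFACE

Orientations are given as [roll, pitch, yaw] about the fixed x, y, z axes, in that order (R = Rz(yaw) Ry(pitch) Rx(roll)).
In Python, from station import ctrl gives the robot as it stands. The module is installed in compiled form; this text tells all that it offers.
- The arm moves only by the tool servo_tool, never from a script. Its argument "rows" is a list that holds one entry, the list of rows, each a list of 5 numbers: the finger opening in m, from 0 to 0.0919, then the shift along the tool's x, y, z in m, then the turn about the tool's z in rad. A call has 1 to 20 rows; each row is the pose to reach, as a shift and turn from the pose commanded when the call began, along the tool's axes at that moment; what a row does not reach only later rows make up. A row lasts 1/10 s, in which the tool goes at most 50 mm and 8.59 degrees, less where a joint would pass 70% of its speed; a pose out of reach is approached as far as the arm can. A call with a gripper value outside its range is refused whole. The fingers move at their own pace and stop on an object; "squeeze" is the grip in N (left out, the last holds). Time passes only in rows, so rows that repeat a pose let the fingers close. It gives the time, the measured TCP pose, the force, the opening and the grip force at its end, in the units of the state.
- ctrl.state(): the state, without advancing time (a new reading comes with each control period).
- ctrl.grab_frame(name): name is "side" or "top" or "wrist"; returns a dict with "frame" (400x640x3 uint8, blue, green, red), "fovy" (degrees; the focal length in pixels is half the picture's height over the tangent of half this angle, whatever the lens; pixels are square), "cx", "cy" (the principal point, pixels), "R" (3x3) and "t" (3): a world point X has camera coordinates R X + t; the wrist camera has in their place "hand_eye" (4x4, takes a point from camera to tool coordinates, whose origin is the TCP and whose axes are the flange's). Camera axes: x right, y down, z forward; pixel columns grow to the right and rows downward; lengths in mm; the calibration is good to about 2 mm. The wrist camera is an equidistant fisheye: a pixel r from the principal point sees the ray r / f radians off the axis. A picture is of the moment at which its call begins: read the wrist's pose just before it. There is no depth.
- ctrl.finish_job(): hands the job in; it is judged then, once.
The state is a dict: "clock": time; "joints": joint angles; "joint_vel": joint speeds; "tau": joint torques, N m; "tool_pos": TCP position; "ee_rot": TCP orientation; "wrist_force": force on the tool from outside, world axes, zero at the start; "torque": the same for the moment, N m; "finger_gap": finger opening in mm; "gripper_force": force on a finger pad.
Only numpy, scipy, OpenCV 4.12 (cv2) and the standard library are available. Lean on these libraries where they do the work, as an engineer would, in place of code of your own. Each camera call takes 0.05 s, during which the arm holds its last target. There are 200 camera calls.

TASK

Slide the long soap bar over the cutting board, without lifting it, until its long side lies flush along the fence and its end is hard up against the end stop. Then swing the wooden keeper arm round by its peg until it stops square across the top of the bar. Leave the bar in place and all the other goods undisturbed.

Things in the scene. Friction and masses are not known exactly. Their poses are not given: they have to be found in the camera images.
- jig: Wooden cutting board fixed to the counter, 200 (x) x 440 (y) x 12 mm; origin under its centre, z up. Wooden fence along its +x side, 30 mm thick: inner face at x = 60, from y = -200 to 200 mm. End stop across it, 20 mm thick: inner face at y = 130, from x = -50 to 60 mm. Both rise to z = 42 mm; the bar goes into the corner between them. The keeper's upright pivot is on the fence at x = 75, y = 0.
- home (a point): Point fixed to the board, with the board's axes: where the centre of the soap bar is when the bar is fully home against fence and stop (x = 35, y = 25, z = 32 mm in the board's frame).
- bar_center (a point): Centre of the long plain bar of laundry soap, loose, lying flat on the board: 50 (x) x 210 (y) x 40 mm (z) high, its own y axis along its length, z up; about 0.4 kg, slides under a few newtons. It starts askew, clear of fence and stop.
- keeper (a joint): Angle of the wooden keeper arm (rad): 0 = across the bar's place, pointing to the board's -x, at its stop; grows clockwise seen from above; 1.57 = along the fence towards the end stop; at most 2.1. Stays where left, about 1.5 N moves the peg. Arm 26 mm wide, from 18 mm behind the pivot to 105 mm ahead, underside 55, top 65 mm over the counter: it clears the bar's top by 3 mm.
- keeper_peg (a point): Middle of the round upright wooden peg on the keeper arm, 14 mm in diameter, 32 mm tall, standing on the arm's top 90 mm from the pivot; this point is 81 mm over the counter, the peg's top 97 mm, the arm's top 65 mm.
- offcut_a_center (a point): Centre of a short piece of soap, 50 x 35 x 40 mm, loose on the board beyond the end stop; leave alone.
- offcut_b_center (a point): Centre of a short piece of soap, 50 x 60 x 40 mm, loose on the counter to the right; leave alone.
- oil: Bottle of cooking oil, 72 mm in diameter, 240 mm tall, loose, origin under its base; leave alone.
- tin: Tin, 74 mm in diameter, 85 mm tall, loose, behind the board; origin under its base; leave alone.
- jar: Plastic jar, 72 mm in diameter, 100 mm tall, loose, behind the board; origin under its base; leave alone.
- carton: Carton, 60 x 110 x 120 mm tall, loose, behind the board; origin under its base; leave alone.
- mug: White mug, 80 mm in diameter, 90 mm tall, loose, to the left; origin under its base; leave alone.
There are look-alikes about, which are no part of the job. Of the things like the part that bears bar_center, leave any that is orange; of the rest the larger one is meant.

How it is judged:
By the outcome, as a careful person would: the job done as asked, in the order asked, and still so for the second after the job is handed in, with the robot touching nothing.
It also fails if it takes over 64 s, if anything falls off the work surface, if the arm or the gripper's body presses on something with over 40 N, if the wrist force passes 120 N, or if a joint passes its speed limit or range.

## Working session

There is one attempt and no reset: what is moved stays moved. The work goes in short steps, Python scripts to look and compute and a tool call to move; the robot and the scene stay as the last step left them, time stands still between calls to the robot, and variables do not carry over. Pictures are saved under pics/ and viewed, at most 10 in all, crops included, and the job is handed in when it is done.

Besides the shell and the picture viewer there is one more tool, called after "Emit:" by a JSON object that holds its "fn" and its "kwargs", one argument or row to a line. servo_tool: Moves the arm, as the interface text tells. Its arguments: {"type":"object","properties":{"rows":{"type":"array","items":{"type":"array","items":{"type":"array","items":{"type":"number"}}}},"squeeze":{"type":"number"}},"required":["rows"]}

```bash
mkdir -p pics; cat > h.py <<'E'
import numpy as np, cv2
from station import ctrl
def grab(n):
    d=ctrl.grab_frame(n); d['f']=200/np.tan(np.radians(d['fovy'])/2); return d
def cast(d,u,v,z):
    R=np.array(d['R']);t=np.array(d['t']).ravel()
    r=R.T@np.array([(u-d['cx'])/d['f'],(v-d['cy'])/d['f'],1]); c=-R.T@t
    return c+r*(z-c[2])/r[2]
def proj(d,X):
    p=np.array(d['R'])@np.array(X,float)+np.array(d['t']).ravel()
    return d['cx']+d['f']*p[0]/p[2], d['cy']+d['f']*p[1]/p[2]
E
python3 - <<'E'
from h import *
for n in('top','side'):
    d=grab(n); cv2.imwrite(f'pics/{n}0.png',d['frame'])
    print(n,d['f'],d['cx'],d['cy'],-np.array(d['R']).T@np.array(d['t']).ravel())
s=ctrl.state();print(s['ee_rot'],s['tool_pos'])
E
```

```text
top 450.30867855621744 318.29340250830455 196.04012617635487 [ 451.32701119  -10.50472726 1407.30962667]
side 443.5141745125022 315.39150915046906 202.60364036367977 [ 275.33628647 1149.13184133  857.86510315]
[-3.13997364e+00 -3.97803039e-04  2.24770344e-01] [ 128.1586959  -559.96470918  213.74872636]
```

View pics/top0.png

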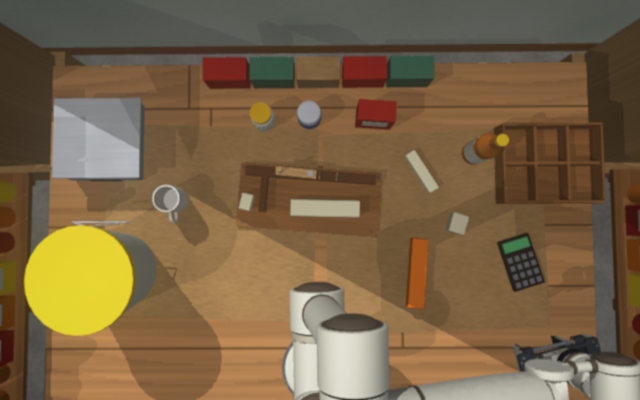

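View pics/side0.png

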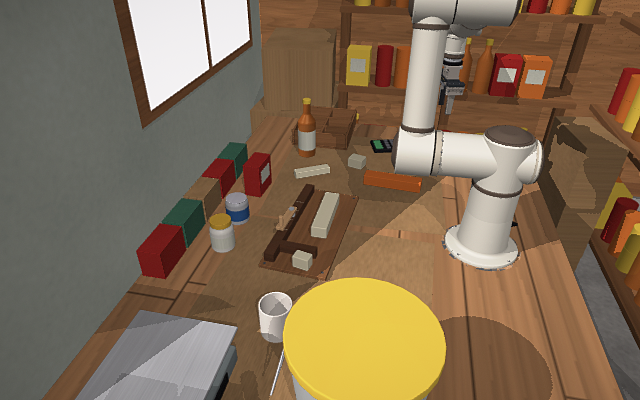

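The top view shows three bar-like things: a cream bar on the board at (325,208), a smaller cream stick at (422,171) and an orange bar at (418,272). The description picks the one on the board: it isn't orange and is the larger of the other two. The keeper lies along the fence near (295,172). I'll check this in a close crop.

```bash
python3 - <<'E'
from h import *
d=grab('top'); im=d['frame']; np.save('top.npy',im)
c=cv2.resize(im[150:245,230:390],None,fx=5,fy=5,interpolation=cv2.INTER_CUBIC); cv2.imwrite('pics/crop0.png',c)
hsv=cv2.cvtColor(im,cv2.COLOR_BGR2HSV)
m=cv2.inRange(hsv,(15,20,140),(45,110,255))
cs,_=cv2.findContours(m,cv2.RETR_EXTERNAL,cv2.CHAIN_APPROX_NONE)
for k in cs:
    r=cv2.minAreaRect(k)
    if cv2.contourArea(k)>60 and 150<r[0][1]<300 and 230<r[0][0]<500:
        P=[cast(d,*p,52)[:2] for p in cv2.boxPoints(r)]
        P=np.array(P);C=P.mean(0);e=[np.linalg.norm(P[0]-P[1]),np.linalg.norm(P[1]-P[2])]
        v=P[1]-P[0] if e[0]>e[1] else P[2]-P[1]
        print(np.round(r[0],1),C.round(1),np.round(e,1),'ang of long axis from +y',np.degrees(np.arctan2(-v[0],v[1])).round(2))
E
```

```text
[458.7 223.1] [ 441.3 -420. ] [54.1 45. ] ang of long axis from +y -107.09
[324.5 208. ] [488.9 -18.1] [207.8  48.1] ang of long axis from +y 179.66
[245.3 201.3] [510.4 220.6] [48.2 33.1] ang of long axis from +y -103.85
[421.9 170.9] [ 599.3 -312.6] [ 32.5 136.1] ang of long axis from +y 121.99
```

View pics/crop0.png

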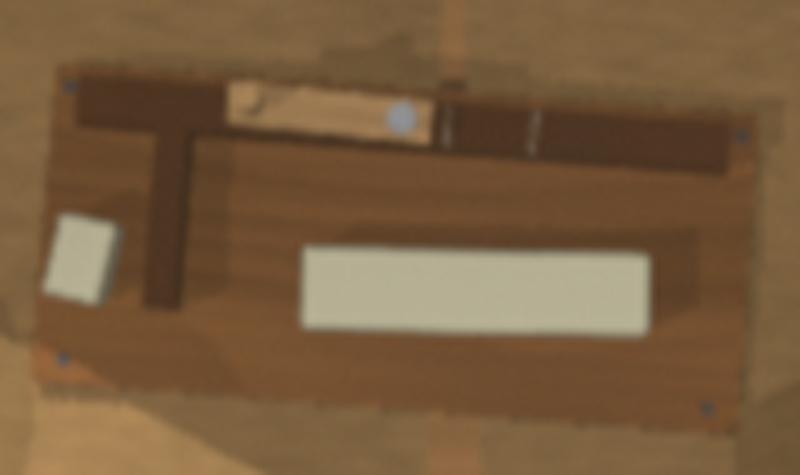

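The close crop confirms the bar: cream and long, lying on the board at crop centre (475,290). The fence runs along the top with its inner edge from (190,137) to (727,173), and the end stop is at about x=185 on the left. The keeper is along the fence with its pivot at (402,118) and peg at (253,97). The offcut is beyond the stop at (83,258).

```bash
cat > jig.py <<'E'
from h import *
def fit(src,dst): # src board xy -> world
    A,B=np.array(src,float),np.array(dst,float);a,b=A-A.mean(0),B-B.mean(0)
    th=np.arctan2((a[:,0]*b[:,1]-a[:,1]*b[:,0]).sum(),(a*b).sum())
    R=np.array([[np.cos(th),-np.sin(th)],[np.sin(th),np.cos(th)]]);o=B.mean(0)-R@A.mean(0)
    return th,o,R,(A@R.T+o-B)
E
python3 - <<'E'
from jig import *
d=grab('top')
c=lambda u,v,z:cast(d,230+(u+.5)/5-.5,150+(v+.5)/5-.5,z)[:2]
pts=[((100,220),c(60,65,12)),((100,-220),c(757,115,12)),((-100,-220),c(735,432,12)),((-100,220),c(35,382,12)),
((60,-200),c(727,173,42)),((90,-200),c(730,125,42)),((90,200),c(77,80,42)),((-50,130),c(182,308,42)),((-50,150),c(143,306,42))]
th,o,R,res=fit(*zip(*pts));print(th,o,res.round(1).tolist())
W=lambda x,y:(R@[x,y]+o).round(1)
print('home',W(35,25),'pivot',W(75,0),c(402,118,67));pg=c(253,97,97);print('peg',pg, 'board',R.T@(pg-o))
P=np.array([488.9,-18.1]);print('bar in board',R.T@(P-o))
print('closed peg',W(-15,0))
E
```

```text
-0.07834163845234847 [517.47009225  30.07762751] [[1.3, 2.2], [0.9, -2.4], [-2.1, -2.8], [-0.8, 3.1], [1.1, -1.9], [1.7, -2.1], [2.9, -1.1], [-2.6, 4.3], [-2.4, 0.6]]
home [554.3  52.3] pivot [592.2  24.2] [592.72825612  24.5837996 ]
peg [602.45678682 110.94610889] board [78.39713788 87.27163518]
bar in board [-24.71200916 -50.26579918]
closed peg [502.5  31.3]
```

Emit:
{"fn": "servo_tool", "kwargs": {
  "rows": [
    [[0.0919,0.03,-0.035,0,0.02],[0.0919,0.06,-0.07,0.01,0.05],[0.0919,0.09,-0.1,0.02,0.08],[0.0919,0.12,-0.135,0.03,0.1],[0.0919,0.15,-0.17,0.03,0.13],[0.0919,0.18,-0.205,0.04,0.15],[0.0919,0.21,-0.24,0.04,0.18],[0.0919,0.24,-0.275,0.05,0.2],[0.0919,0.27,-0.31,0.05,0.22],[0.0919,0.3,-0.345,0.06,0.25],[0.0919,0.33,-0.38,0.07,0.28],[0.0919,0.36,-0.415,0.08,0.3],[0.0919,0.385,-0.445,0.08,0.303],[0.0919,0.4,-0.462,0.08,0.303],[0.0919,0.406,-0.469,0.08,0.303],[0.0919,0.406,-0.469,0.08,0.303],[0.0919,0.406,-0.469,0.08,0.303],[0.0919,0.406,-0.469,0.08,0.303]]
  ]
}}

```text
clock: 2.0
tool_pos: [419.1, -13.9, 134.6]
ee_rot: [3.141, 0.0, -0.08]
wrist_force: [0.0, -0.4, 0.5]
finger_gap: 91.9
gripper_force: 0.0
```

Emit:
{"fn": "servo_tool", "kwargs": {
  "rows": [
    [[0.0919,0,0,0.04,0],[0.0919,0,0,0.08,0],[0.0919,0,0,0.1,0],[0.0919,0,0,0.11,0],[0.0919,0.01,0,0.11,0],[0.0919,0.02,0,0.11,0],[0.0919,0.026,0,0.11,0],[0.0919,0.032,0,0.11,0],[0.0919,0.038,0,0.11,0],[0.0919,0.044,0,0.11,0],[0.0919,0.05,0,0.11,0],[0.0919,0.055,0,0.11,0],[0.0919,0.06,0,0.11,0],[0.0919,0.064,0,0.11,0],[0.0919,0.067,0,0.11,0],[0.0919,0.07,0,0.11,0]]
  ]
}}

```text
clock: 3.6
tool_pos: [488.8, -18.2, 24.6]
ee_rot: [-3.142, 0.001, -0.078]
wrist_force: [-5.8, -0.3, 3.9]
finger_gap: 92.1
gripper_force: 2.9
```

```bash
python3 - <<'E'
from h import *
d=grab('wrist');cv2.imwrite('pics/w1.png',d['frame']);t=grab('top');cv2.imwrite('pics/t1.png',cv2.resize(t['frame'][150:245,230:390],None,fx=4,fy=4,interpolation=cv2.INTER_CUBIC))
print(np.round(d['hand_eye'],3),d['f'],d['cx'],d['cy'])
E
```

```text
[[  -0.      -0.955   -0.296   83.97 ]
 [   1.      -0.      -0.       0.811]
 [  -0.      -0.296    0.955 -169.696]
 [   0.       0.       0.       1.   ]] 309.70691628693146 317.53334847110995 203.49767243396255
```

View pics/w1.png

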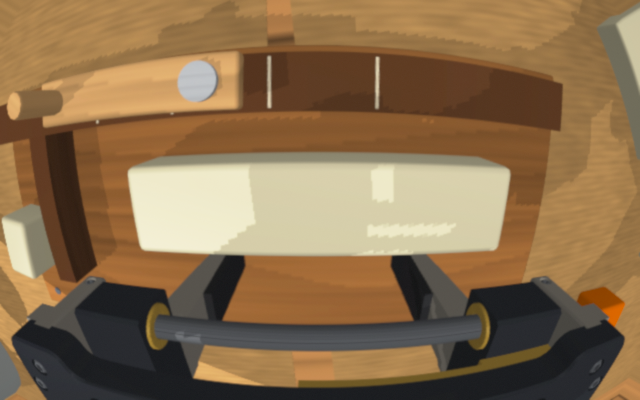

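The wrist view shows the bar square on both fingertips, its front edge at row 250. It is parallel to the fence (inner edge at about row 125), with a gap still left. I'll keep pushing.

Emit:
{"fn": "servo_tool", "kwargs": {
  "rows": [
    [[0.0919,0.004,0,0,0],[0.0919,0.008,0,0,0],[0.0919,0.012,0,0,0],[0.0919,0.016,0,0,0],[0.0919,0.018,0,0,0],[0.0919,0.02,0,0,0],[0.0919,0.021,0,0,0],[0.0919,0.022,0,0,0]]
  ]
}}

```text
clock: 4.5
tool_pos: [511.1, -20.0, 24.5]
ee_rot: [-3.142, 0.0, -0.078]
wrist_force: [-3.0, 0.4, -1.1]
finger_gap: 91.7
gripper_force: 0.9
```

Emit:
{"fn": "servo_tool", "kwargs": {
  "rows": [
    [[0.0919,0.001,0,0,0],[0.0919,0.002,0,0,0],[0.0919,0.003,0,0,0],[0.0919,0.003,0,0,0]]
  ]
}}

```text
clock: 4.9
tool_pos: [512.3, -20.0, 24.5]
ee_rot: [-3.141, 0.005, -0.079]
wrist_force: [-9.3, 0.5, 6.4]
finger_gap: 91.9
gripper_force: 4.6
```

```bash
cat >> h.py <<'E'
def wcast(d,s,u,v,z):
    from scipy.spatial.transform import Rotation as Ro
    H=np.array(d['hand_eye']);dx,dy=u-d['cx'],v-d['cy'];r=np.hypot(dx,dy);a=r/d['f']
    ray=np.array([np.sin(a)*dx/r,np.sin(a)*dy/r,np.cos(a)])
    R=Ro.from_euler('xyz',s['ee_rot']).as_matrix();c=R@H[:3,3]+s['tool_pos'];w=R@H[:3,:3]@ray
    return c+w*(z-c[2])/w[2]
E
python3 - <<'E'
from h import *
s=ctrl.state();print(s['wrist_force'])
d=grab('wrist');cv2.imwrite('pics/w2.png',d['frame'])
E
```

```text
[-9.30450096  0.51426875  6.43741465]
```

View pics/w2.png

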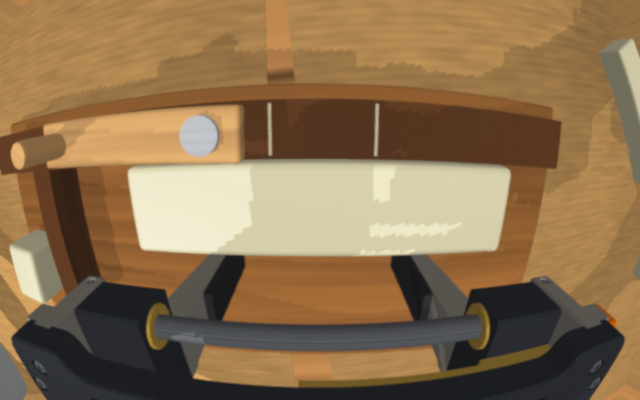

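The bar is now flush along the fence, with no gap at row 160 between columns 130 and 510. Next I'll push it from its -y end.

Emit:
{"fn": "servo_tool", "kwargs": {
  "rows": [
    [[0.0919,-0.01,0,0,0],[0.0919,-0.018,0,-0.01,0],[0.06,-0.018,0.02,-0.05,0],[0.03,-0.01,0.06,-0.065,0],[0,0.01,0.1,-0.065,0],[0,0.025,0.135,-0.065,0],[0,0.034,0.155,-0.065,0],[0,0.034,0.16,-0.06,0],[0,0.034,0.16,-0.03,0],[0,0.034,0.16,-0.005,0],[0,0.034,0.16,0,0],[0,0.034,0.16,0,0],[0,0.034,0.155,0,0],[0,0.034,0.15,0,0],[0,0.034,0.145,0,0],[0,0.034,0.14,0,0],[0,0.034,0.135,0,0],[0,0.034,0.13,0,0],[0,0.034,0.125,0,0],[0,0.034,0.12,0,0]]
  ]
}}

```text
clock: 6.95
tool_pos: [538.7, -142.3, 24.6]
ee_rot: [3.141, -0.0, -0.078]
wrist_force: [0.7, -2.2, -0.3]
finger_gap: 0.6
gripper_force: 0.9
```

Emit:
{"fn": "servo_tool", "kwargs": {
  "rows": [
    [[0,0,-0.005,0,0],[0,0,-0.01,0,0],[0,0,-0.015,0,0],[0,0,-0.02,0,0],[0,0,-0.025,0,0],[0,0,-0.03,0,0],[0,0,-0.035,0,0],[0,0,-0.04,0,0],[0,0,-0.045,0,0],[0,0,-0.05,0,0],[0,0,-0.055,0,0],[0,0,-0.057,0,0],[0,0,-0.059,0,0],[0,0,-0.06,0,0]]
  ]
}}

```text
clock: 8.35
tool_pos: [543.3, -82.6, 24.6]
ee_rot: [3.142, 0.0, -0.078]
wrist_force: [-0.3, -2.0, -0.7]
finger_gap: 0.2
gripper_force: 0.9
```

```bash
python3 - <<'E'
from h import *
d=grab('wrist');cv2.imwrite('pics/w3.png',d['frame'])
E
```

```text
(no output)
```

View pics/w3.png

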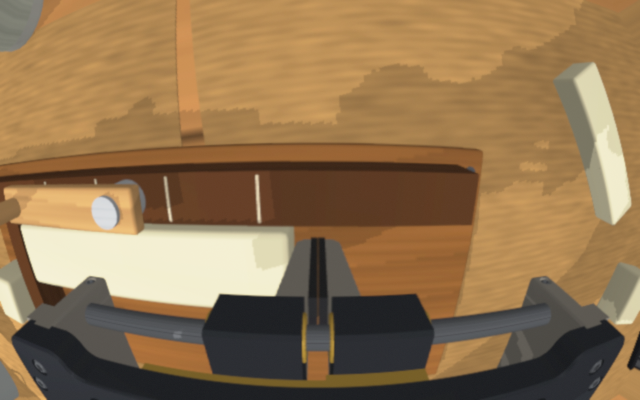

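The bar is sliding along the fence. Its right end is at (293,265) and its left end is close to the stop at (20,230). I'll creep up to the stop.

Emit:
{"fn": "servo_tool", "kwargs": {
  "rows": [
    [[0,0,-0.003,0,0],[0,0,-0.006,0,0],[0,0,-0.008,0,0],[0,0,-0.009,0,0],[0,0,-0.01,0,0],[0,0,-0.01,0,0]]
  ]
}}

```text
clock: 9.0
tool_pos: [544.1, -72.5, 24.6]
ee_rot: [-3.141, 0.0, -0.078]
wrist_force: [0.3, -1.4, -1.1]
finger_gap: 0.5
gripper_force: 0.5
```

Emit:
{"fn": "servo_tool", "kwargs": {
  "rows": [
    [[0,0,-0.001,0,0],[0,0,-0.002,0,0],[0,0,-0.003,0,0],[0,0,-0.004,0,0],[0,0,-0.004,0,0]]
  ]
}}

```text
clock: 9.5
tool_pos: [544.4, -68.6, 24.6]
ee_rot: [-3.141, 0.0, -0.078]
wrist_force: [0.8, -1.5, -0.8]
finger_gap: 0.3
gripper_force: 0.6
```

Emit:
{"fn": "servo_tool", "kwargs": {
  "rows": [
    [[0,0,-0.001,0,0],[0,0,-0.002,0,0],[0,0,-0.003,0,0],[0,0,-0.004,0,0],[0,0,-0.004,0,0]]
  ]
}}

```text
clock: 10.0
tool_pos: [544.7, -66.3, 24.8]
ee_rot: [3.139, -0.0, -0.078]
wrist_force: [-1.5, -8.6, -1.2]
finger_gap: 0.3
gripper_force: 4.0
```

The force jumped to 8.6 N, so the bar is against the stop. Now I'll back off and press it square into the fence once more.

Emit:
{"fn": "servo_tool", "kwargs": {
  "rows": [
    [[0,0,0.005,0,0],[0,0,0.014,0,0],[0,-0.02,0.014,-0.04,0],[0.03,-0.045,-0.01,-0.06,0],[0.06,-0.065,-0.05,-0.06,0],[0.0919,-0.065,-0.09,-0.06,0],[0.0919,-0.065,-0.115,-0.06,0],[0.0919,-0.065,-0.119,-0.06,0],[0.0919,-0.065,-0.119,-0.02,0],[0.0919,-0.065,-0.119,0,0],[0.0919,-0.06,-0.119,0,0],[0.0919,-0.053,-0.119,0,0],[0.0919,-0.046,-0.119,0,0],[0.0919,-0.041,-0.119,0,0],[0.0919,-0.038,-0.119,0,0],[0.0919,-0.036,-0.119,0,0],[0.0919,-0.035,-0.119,0,0],[0.0919,-0.034,-0.119,0,0],[0.0919,-0.034,-0.119,0,0]]
  ]
}}

```text
clock: 11.9
tool_pos: [518.3, 56.8, 24.3]
ee_rot: [-3.142, 0.004, -0.078]
wrist_force: [-6.9, 0.4, 4.7]
finger_gap: 91.8
gripper_force: 3.3
```

```bash
python3 - <<'E'
from h import *
print(ctrl.state()['tool_pos'],ctrl.state()['wrist_force'])
d=grab('wrist');cv2.imwrite('pics/w4.png',d['frame'])
E
```

```text
[518.29973829  56.84449173  24.32473709] [-6.93374748  0.41826401  4.71836505]
```

View pics/w4.png

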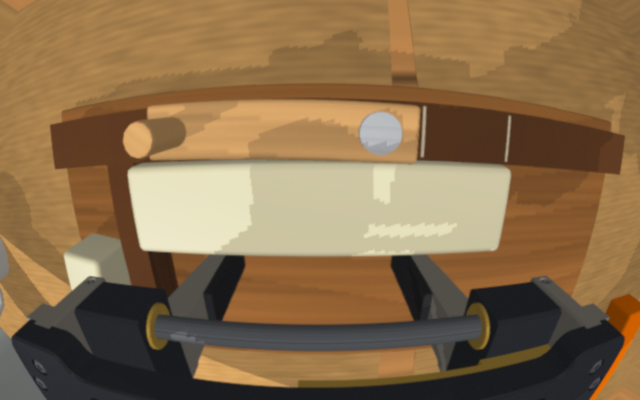

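The bar is home against the fence and the stop. The peg top is at (138,140) and the pivot disc at (381,133). I'll locate both.

```bash
python3 - <<'E'
from h import *
th=-0.0783;R=np.array([[np.cos(th),-np.sin(th)],[np.sin(th),np.cos(th)]]);o=[517.5,30.1]
s=ctrl.state();d=grab('wrist')
for n,u,v,z in(('peg',138,140,97),('pivot',381,133,67),('barR',509,170,52),('barL',130,170,52)):
    p=wcast(d,s,u,v,z);print(n,p.round(1),(R.T@(p[:2]-o)).round(1))
E
```

```text
peg [600.5 112.6  97. ] [76.3 88.8]
pivot [591.3  24.1  67. ] [74.1 -0.2]
barR [569.  -50.4  52. ] [ 57.6 -76.2]
barL [584.6 150.6  52. ] [ 57.5 125.3]
```

Emit:
{"fn": "servo_tool", "kwargs": {
  "rows": [
    [[0.0919,-0.015,0,0,0],[0.0919,-0.025,0,-0.02,0],[0.0919,-0.025,0,-0.065,0],[0.07,-0.02,-0.01,-0.11,-0.14],[0.05,0,-0.02,-0.125,-0.28],[0.05,0.02,-0.03,-0.125,-0.42],[0.05,0.04,-0.045,-0.125,-0.56],[0.05,0.06,-0.055,-0.125,-0.7],[0.05,0.077,-0.063,-0.125,-0.84],[0.05,0.077,-0.063,-0.125,-0.98],[0.05,0.077,-0.063,-0.125,-1.12],[0.05,0.077,-0.063,-0.125,-1.26],[0.05,0.077,-0.063,-0.125,-1.4],[0.05,0.077,-0.063,-0.125,-1.54],[0.05,0.077,-0.063,-0.125,-1.57],[0.05,0.077,-0.063,-0.125,-1.57],[0.05,0.077,-0.063,-0.125,-1.57]]
  ]
}}

```text
clock: 13.7
tool_pos: [601.9, 113.4, 149.6]
ee_rot: [3.141, -0.0, 1.491]
wrist_force: [0.1, -0.3, 0.4]
finger_gap: 50.4
gripper_force: 0.0
```

```bash
python3 - <<'E'
from h import *
print(ctrl.state()['joints'])
d=grab('wrist');cv2.imwrite('pics/w5.png',d['frame'])
E
```

```text
[-1.08508693e-02  3.07264119e-01  1.55316740e+00  5.06972615e-05
  1.28083098e+00  6.90359510e-02]
```

View pics/w5.png

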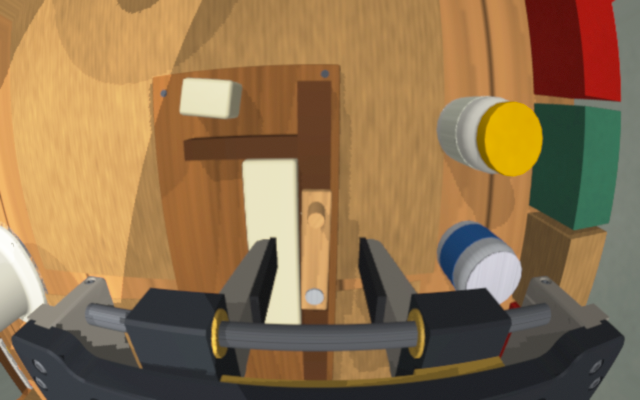

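The peg top is at (316,210), centred between the open fingers. The bar is still tight in its corner at (270,160). I'll check the peg's offset from the TCP.

```bash
python3 - <<'E'
from h import *
s=ctrl.state();d=grab('wrist');print(wcast(d,s,316,209,97),wcast(d,s,315,297,66),s['tool_pos'])
E
```

```text
[601.5389509  123.42737353  97.        ] [592.16944367  23.04379809  66.        ] [601.85799859 113.36507179 149.5836791 ]
```

```bash
python3 - <<'E'
from h import *
s=ctrl.state();d=grab('wrist')
for v,z in((209,65),(221,97),(218,97),(223,97)):print(v,wcast(d,s,316,v,z).round(1))
cv2.imwrite('pics/w6.png',cv2.resize(d['frame'][180:310,280:350],None,fx=4,fy=4,interpolation=cv2.INTER_CUBIC))
E
```

```text
209 [600.5 113.   65. ]
221 [600.7 113.8  97. ]
218 [600.9 116.2  97. ]
223 [600.6 112.1  97. ]
```

View pics/w6.png

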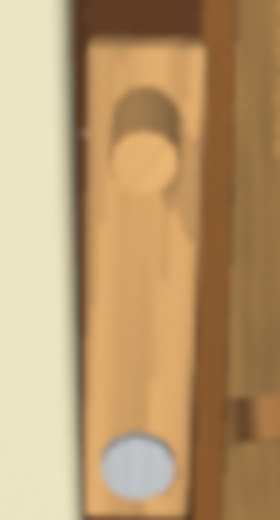

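The peg top is at (316,220), which puts it at world (601,114), right under the TCP. I'll descend and grip it lightly.

Emit:
{"fn": "servo_tool", "kwargs": {
  "rows": [
    [[0.05,0,0,0.04,0],[0.05,0,0,0.065,0],[0.05,0,0,0.077,0],[0.05,0,0,0.077,0],[0.03,0,0,0.077,0],[0.01,0,0,0.077,0],[0.01,0,0,0.077,0],[0.01,0,0,0.077,0],[0.01,0,0,0.077,0]]
  ],
  "squeeze": 8
}}

```text
clock: 14.75
tool_pos: [602.0, 113.4, 73.2]
ee_rot: [3.141, -0.0, 1.492]
wrist_force: [0.2, 1.2, 2.7]
finger_gap: 13.5
gripper_force: 8.0
```

```bash
python3 -c "
import numpy as np
p0=1.586
for i in range(1,19):
    p=p0-.08*i; print(round(.09*(np.sin(p)-np.sin(p0)),3),round(.09*(np.cos(p0)-np.cos(p)),3),round(p-p0,2))
p0=1.586-1.44
for p in (.1,.06,.03,0,-.03,-.05):print(round(.09*((np.sin(p)-np.sin(p0))*np.cos(1.44)+(np.cos(p0)-np.cos(p))*np.sin(1.44)),4),p)
"
```

```text
-0.0 -0.007 -0.08
-0.001 -0.014 -0.16
-0.002 -0.021 -0.24
-0.004 -0.028 -0.32
-0.007 -0.035 -0.4
-0.01 -0.042 -0.48
-0.013 -0.048 -0.56
-0.017 -0.054 -0.64
-0.021 -0.06 -0.72
-0.026 -0.065 -0.8
-0.032 -0.07 -0.88
-0.037 -0.074 -0.96
-0.043 -0.078 -1.04
-0.05 -0.082 -1.12
-0.056 -0.085 -1.2
-0.063 -0.087 -1.28
-0.07 -0.089 -1.36
-0.077 -0.09 -1.44
-0.001 0.1
-0.0018 0.06
-0.0023 0.03
-0.0027 0
-0.003 -0.03
-0.0031 -0.05
```

Emit:
{"fn": "servo_tool", "kwargs": {
  "rows": [
    [[0.01,0,-0.007,0,-0.08],[0.01,-0.001,-0.014,0,-0.16],[0.01,-0.002,-0.021,0,-0.24],[0.01,-0.004,-0.028,0,-0.32],[0.01,-0.007,-0.035,0,-0.4],[0.01,-0.01,-0.042,0,-0.48],[0.01,-0.013,-0.048,0,-0.56],[0.01,-0.017,-0.054,0,-0.64],[0.01,-0.021,-0.06,0,-0.72],[0.01,-0.026,-0.065,0,-0.8],[0.01,-0.032,-0.07,0,-0.88],[0.01,-0.037,-0.074,0,-0.96],[0.01,-0.043,-0.078,0,-1.04],[0.01,-0.05,-0.082,0,-1.12],[0.01,-0.056,-0.085,0,-1.2],[0.01,-0.063,-0.087,0,-1.28],[0.01,-0.07,-0.089,0,-1.36],[0.01,-0.077,-0.09,0,-1.44]]
  ]
}}

```text
clock: 16.55
tool_pos: [504.7, 44.6, 73.1]
ee_rot: [3.14, -0.003, 2.935]
wrist_force: [-6.2, 4.1, 7.3]
finger_gap: 13.4
gripper_force: 8.0
```

Emit:
{"fn": "servo_tool", "kwargs": {
  "rows": [
    [[0.01,0,-0.003,0,-0.03],[0.01,0,-0.006,0,-0.06],[0.01,0,-0.008,0,-0.09],[0.01,0,-0.01,0,-0.11],[0.01,-0.001,-0.012,0,-0.13],[0.01,-0.001,-0.013,0,-0.146],[0.01,-0.001,-0.014,0,-0.146],[0.01,-0.001,-0.014,0,-0.146]]
  ]
}}

```text
clock: 17.35
tool_pos: [503.0, 32.1, 73.0]
ee_rot: [3.137, -0.003, 3.077]
wrist_force: [-4.5, 9.1, 6.8]
finger_gap: 13.6
gripper_force: 8.0
```

Emit:
{"fn": "servo_tool", "kwargs": {
  "rows": [
    [[0.01,0,-0.001,0,0],[0.01,0,-0.002,0,0],[0.01,0,-0.002,0,0]]
  ]
}}

```text
clock: 17.65
tool_pos: [503.0, 31.9, 72.9]
ee_rot: [3.134, -0.002, 3.077]
wrist_force: [-3.6, 15.2, 6.6]
finger_gap: 13.7
gripper_force: 8.0
```

The keeper is at its stop: the force rose to 15 N with no further motion. Release and lift.

Emit:
{"fn": "servo_tool", "kwargs": {
  "rows": [
    [[0.01,0,0.002,0,0],[0.03,0,0.002,0,0],[0.05,0,0.002,0,0],[0.05,0,0.002,0,0],[0.05,0,0.002,0,0],[0.05,0,0.002,-0.02,0],[0.05,0,0.002,-0.06,0],[0.05,0,0.002,-0.1,0],[0.05,0.03,0.002,-0.14,0],[0.05,0.07,0.002,-0.16,0],[0.05,0.1,0.002,-0.16,0],[0.05,0.1,0.002,-0.16,0],[0.05,0.1,0.002,-0.16,0]]
  ]
}}

```text
clock: 18.95
tool_pos: [404.5, 36.0, 232.7]
ee_rot: [-3.141, 0.001, 3.077]
wrist_force: [0.9, 0.1, 0.9]
finger_gap: 50.3
gripper_force: 0.0
```

```bash
python3 - <<'E'
from h import *
a=grab('wrist')['frame'];b=cv2.resize(grab('top')['frame'][150:245,230:390],(640,380),interpolation=cv2.INTER_CUBIC)
cv2.imwrite('pics/fin.png',cv2.resize(np.vstack([a[:260],b[:330]]),None,fx=1,fy=1))
E
```

```text
(no output)
```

View pics/fin.png

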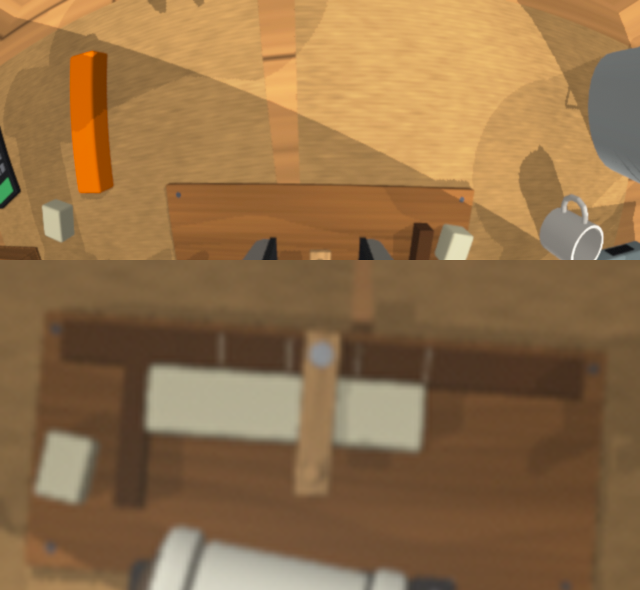

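The bar sits in the corner, against the stop at x=145 and along the fence. The keeper lies square across it from (320,353) to (312,480), the robot is clear of everything, and the offcut hasn't moved.

```bash
python3 -c "
from station import ctrl
print(ctrl.finish_job())"
```

```text
the job is handed in; nothing more can be done
None
```

The job is handed in at about 19 s: the soap bar is flush along the fence and hard against the end stop, the keeper is swung square across it to its stop, and I saw no other goods moved, though the final pictures did not cover all of them.

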